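# Stand the blue board pen in the holder cup

### The job

In the IT equipment store, put the blue board pen away: take it out of the sloping pen stand and stand it upright, nib down, in the round black holder cup, and let go. Leave the red and green pens where they are in the stand; the white mug is not the holder.

Things in the scene. Friction and masses are not known exactly. Their poses are not given: they have to be found in the camera images.
- blue_pen_mid (a point): Blue round board pen, 180 mm long, 20 mm thick, about 45 g; last 16 mm taper to a black nib. Point: on its axis, half-way along (90 mm from each end); z runs along the pen away from the nib (up). At the start it leans 30 degrees from vertical, top towards the robot, nib down in a stand, middle 100 mm above the table. Fingers can straddle it, closing across the row of pens, from half-way up to its top.
- red_pen_mid (a point): Red pen, same shape, point and axes, in the same stand. The grey and white stand (base 120 x 240 mm, place and yaw vary) holds the three pens in a row, 85 mm apart, in any order, parallel, tops about 180 mm up. Each cradle lies under its pen up to 95 mm from the nib end (the last 40 mm narrower than the pen), open above: a pen lifts out straight up or along its axis.
- green_pen_mid (a point): Green pen, same shape, point and axes, in another cradle of the same stand, leaning the same way; to be left there like the red one.
- cup_mouth (a point): Round black holder cup, fixed upright to the table: 58 mm outside, 50 mm inside diameter, rim 100 mm above the table, inner floor 94 mm below the rim, with a thin white rim, on a grey metal foot disc 90 mm across. Point: centre of its mouth at rim height; z up. A pen standing in it reaches about 86 mm above the rim and may lean a little against the wall.
Things that resemble listed ones, but are neither listed nor needed, are in the scene too. What is shaped like the part that bears cup_mouth but turquoise is not meant.

How it is judged:
By the outcome, as a careful person would: the job done as asked, in the order asked, and still so for the second after the job is handed in, with the robot touching nothing.
It also fails if it takes over 40 s, if anything falls off the work surface, if the arm or the gripper's body presses on something with over 40 N, if the wrist force passes 120 N, or if a joint passes its speed limit or range.

### The arm

A 6-joint arm with a two-finger parallel gripper is mounted at the origin on the work surface. World frame = base frame: x ahead of the robot, y to its left, z up, the work surface at z = 0. Lengths are in m, angles in rad, forces in N, time in s.
With the tool pointing down it reaches from about 0.275 to 0.825 m from the base axis. Payload 5.2 kg.
Tool frame: the origin (TCP) lies between the finger pads; the fingertips stand 25 mm ahead of it and the grasp point (between the pads) lies 6 mm ahead of it (env.nose_length is the distance from the TCP to the fingertips, in m); z points along the fingers, y is the line along which they close (so a half turn about z gives the same grasp; the last joint's range is limited). The gripper opens to 93 mm and grips with 3 to 60 N. Pads are 15 mm wide; open, the fingers measure 128 mm over their backs; the gripper's body (75 mm by 188 mm) begins 65 mm behind the grasp point.
Start: joints at [1.092, 0.259, 1.535, -0, 1.348, -0.203], TCP at [0.15, 0.529, 0.206] pointing down, gripper open.
Joint ranges: [-3.14, 3.14], [-0.91, 2.08], [0.19, 2.58], [-1.22, 4.36], [0.22, 2.71], [-3.12, 3.12]. Speed limits (rad/s): [2.57, 2.57, 3.14, 3.14, 3.14, 3.14].

### API

Orientations are given as a unit quaternion [w, x, y, z].
In Python, from rig import env, get_image, camera_model gives the robot as it stands.
- The arm moves only by the tool arm_command, never from a script. Its argument "moves" is text: rows parted by semicolons, each of 7 numbers parted by spaces: the turn, a rotation vector about the tool's x, y, z in degrees, then the shift along the tool's x, y, z in m, then the finger opening in m, from 0 to 0.093. A call has 1 to 20 rows; each row shifts and turns the commanded pose from where the row before left it, along the tool's axes as they then stand; what a row does not reach is not made up. A row lasts 1/12 s, in which the tool goes at most 41.7 mm and 7.16 degrees, less where a joint would pass 70% of its speed; a pose out of reach is approached as far as the arm can. A call is refused whole if a number of a shift passes 0.0417 or a number of a turn 7.16, either way. A call with a gripper value outside its range is refused whole. The fingers move at their own pace and stop on an object; the grip force is fixed at half the most. Time passes only in rows, so rows that do not move let the fingers close. It gives the time, the measured TCP pose, the force, the opening and the grip force at its end, in the units of the state.
- env.sense(): the state, without advancing time (a new reading comes with each control period).
- get_image(name): name is "side" or "top"; returns (picture, depth): 420x560x3 uint8, blue, green, red; 420x560 float32, m along the optical axis (not along the pixel's ray), 0 where there is no reading.
- camera_model(name): a dict with "K" (3x3 intrinsics, pixels), "dist_coeffs" ([k1, k2, p1, p2, k3] as OpenCV has them; the pictures are not rectified), "T" (4x4, takes a point from camera to world coordinates). Camera axes: x right, y down, z forward; pixel columns grow to the right and rows downward; lengths in m; the calibration is good to about 2 mm. A picture is of the moment at which its call begins. camera_model takes no time and is no camera call.
- env.hand_in(): hands the job in; it is judged then, once.
The state is a dict: "time": time; "q": joint angles; "qd": joint speeds; "joint_efforts": joint torques, N m; "position": TCP position; "eef_rot": TCP orientation; "ft_force": force on the tool from outside, world axes, zero at the start; "torque": the same for the moment, N m; "opening": finger opening in m; "gripper_force": force on a finger pad.
Only numpy, scipy, OpenCV 4.12 (cv2) and the standard library are available. Lean on these libraries where they do the work, as an engineer would, in place of code of your own. Each camera call takes 0.05 s, during which the arm holds its last target. There are 200 camera calls.

## Working session

There is one attempt and no reset: what is moved stays moved. The work goes in short steps, Python scripts to look and compute and a tool call to move; the robot and the scene stay as the last step left them, time stands still between calls to the robot, and variables do not carry over. Pictures are saved under pics/ and viewed, at most 10 in all, crops included, and the job is handed in when it is done.

Besides the shell and the picture viewer there is one more tool, called after ">>>" as name(argument=value, ...) on one line, values as JSON. arm_command: Moves the arm, as the interface text tells. Its arguments: {"type":"object","properties":{"moves":{"type":"string"}},"required":["moves"]}

```bash
mkdir -p pics; ls; python3 - <<'E'
from rig import env,get_image,camera_model
import cv2,numpy as np
for n in("side","top"):
    p,d=get_image(n); cv2.imwrite(f"pics/{n}0.png",p); np.save(f"{n}0.npy",d)
    c=camera_model(n); print(n,np.round(c["K"],1).tolist(),c["dist_coeffs"],np.round(c["T"],3).tolist())
print(env.sense())
E
```

```text
pics
side [[385.5, 0.0, 276.4], [0.0, 385.5, 209.2], [0.0, 0.0, 1.0]] [-0.04221029  0.          0.          0.          0.        ] [[0.999, -0.032, 0.031, 0.468], [-0.044, -0.753, 0.657, -0.559], [0.002, -0.658, -0.753, 0.745], [0.0, 0.0, 0.0, 1.0]]
top [[403.4, 0.0, 280.5], [0.0, 403.4, 205.3], [0.0, 0.0, 1.0]] [0.02440971 0.         0.         0.         0.        ] [[-0.002, -0.981, 0.196, 0.343], [-0.999, -0.005, -0.037, 0.042], [0.038, -0.196, -0.98, 0.783], [0.0, 0.0, 0.0, 1.0]]
{'time': 0.1, 'q': array([ 1.09220520e+00,  2.59259659e-01,  1.53593927e+00, -5.11244887e-06,
        1.34798239e+00, -2.02761542e-01]), 'qd': array([-1.65190429e-03, -3.84598744e-05, -3.11433970e-03, -3.47237589e-04,
        4.71500497e-04, -7.40805603e-04]), 'joint_efforts': array([ 1.47164534e-03, -4.38215268e+01, -2.84640616e+01,  7.18565611e-02,
        3.62815009e-02, -2.82369268e-05]), 'position': array([0.14951861, 0.52877771, 0.20542027]), 'eef_rot': array([-2.63056742e-04,  1.37477403e-01,  9.90504585e-01, -7.49514225e-04]), 'ft_force': array([-0.61896246, -0.66517044,  0.16620757]), 'torque': array([ 0.03201245,  0.06911109, -0.01573252]), 'gripper_force': 0.0, 'opening': 0.0928847313422689}
```

View pics/side0.png

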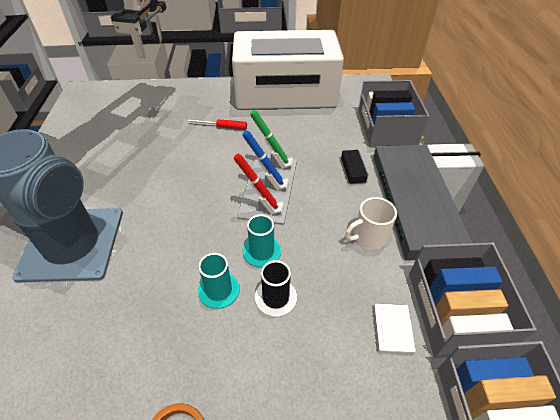

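View pics/top0.png

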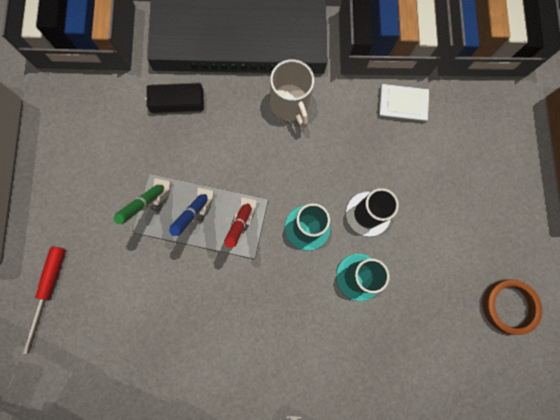

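Side view: the pens are green (270,138), blue (263,158) and red (257,182). The black cup's mouth is at (276,270), the turquoise cups at (261,225) and (214,265), and the mug at (375,222). In the top view the blue pen is at (190,213), the black cup mouth at (381,206), the turquoise ones at (313,221) and (371,276), and the mug at (291,90).

Could be mistaken for the pen: green (140,203), red (239,225), blue binders (80,20). For the cup: turquoise (313,221) and (371,276), mug (291,90). I choose the blue pen (190,213) and the black white-rimmed cup (381,206).

```bash
cat > h.py <<'E'
import cv2,numpy as np
from rig import env,get_image,camera_model
def rays(n,uv):
    c=camera_model(n); T=np.array(c["T"])
    p=cv2.undistortPoints(np.float64(uv).reshape(-1,1,2),np.array(c["K"]),np.array(c["dist_coeffs"])).reshape(-1,2)
    return T[:3,3],np.c_[p,np.ones(len(p))]@T[:3,:3].T
def onplane(n,uv,z):
    o,r=rays(n,uv); return o+r*((z-o[2])/r[:,2])[:,None]
def blob(m,near):
    k,l,s,c=cv2.connectedComponentsWithStats(m.astype(np.uint8))
    ok=[i for i in range(1,k) if s[i,4]>30]
    i=min(ok,key=lambda i:np.hypot(*(c[i]-near))); v,u=np.nonzero(l==i); return np.c_[u,v].astype(float)
def bluemask(p):
    h=cv2.cvtColor(p,cv2.COLOR_BGR2HSV); return (h[...,0]>100)&(h[...,0]<130)&(h[...,1]>130)&(h[...,2]>50)
def hull_plane(n,uv):
    o,r=rays(n,uv); q=r/np.linalg.norm(r,axis=1)[:,None]
    return o,np.linalg.svd(q)[2][2] if len(q)<3 else np.linalg.svd(q,full_matrices=False)[2][2]
def line(two):
    (o1,n1),(o2,n2)=two; d=np.cross(n1,n2); d/=np.linalg.norm(d); d*=np.sign(d[2])
    return lambda z:np.linalg.solve(np.array([n1,n2,[0,0,1.]]),[n1@o1,n2@o2,z]),d
E
python3 - <<'E'
from h import *
P={n:cv2.imread(f"pics/{n}0.png") for n in("side","top")}
near={"side":(263,158),"top":(190,213)}
B={n:blob(cv2.morphologyEx(bluemask(P[n]).astype(np.uint8),cv2.MORPH_CLOSE,np.ones((5,5))),near[n]) for n in P}
for n in B: print(n,len(B[n]),B[n].min(0),B[n].max(0))
f,d=line([hull_plane(n,B[n]) for n in B])
print("mid",f(.1),"dir",d,"lean",np.degrees(np.arccos(d[2])))
for n,c in(("side",(276,272)),("top",(381,206))):
    h=cv2.cvtColor(P[n],cv2.COLOR_BGR2HSV); m=(h[...,2]<60)
    w=onplane(n,np.argwhere(np.ones(m.shape))[:,::-1],.1).reshape(*m.shape,3)
    g=onplane(n,[c],.1)[0]; R=np.hypot(*(w-g)[...,:2].transpose(2,0,1))
    s=(R<.036)&(h[...,2]>120)&(h[...,1]<60)
    pts=blob(s,c); q=onplane(n,pts,.1)[:,:2].astype(np.float32)
    A=np.c_[2*q,np.ones(len(q))]; x=np.linalg.lstsq(A,(q**2).sum(1),rcond=None)[0]
    r=np.sqrt(x[2]+x[0]**2+x[1]**2); print("cup",n,g,x[:2],"r",r,len(q),"ptp",np.ptp(q,axis=0),np.ptp(np.hypot(*(q-x[:2]).T)))
cr=np.hstack([cv2.resize(P["top"][160:260,100:260],None,fx=2.5,fy=2.5),cv2.resize(P["top"][160:260,290:450],None,fx=2.5,fy=2.5)])
cv2.imwrite("pics/crop1.png",cr)
E
```

```text
side 437 [243. 131.] [282. 183.]
top 462 [170. 195.] [206. 234.]
mid [0.47343773 0.16516079 0.1       ] dir [-0.49957849  0.11696769  0.85833554] lean 30.86979214719544
cup side [ 0.4858955  -0.15895874  0.1       ] [ 0.48612218 -0.15883953] r 0.029539723292685883 346 ptp [0.0706318  0.06558896] 0.013365570835258443
cup top [ 0.47884224 -0.15871722  0.1       ] [ 0.48085458 -0.16077203] r 0.02984060059260986 509 ptp [0.07103586 0.06820144] 0.015645091105232985
```

View pics/crop1.png

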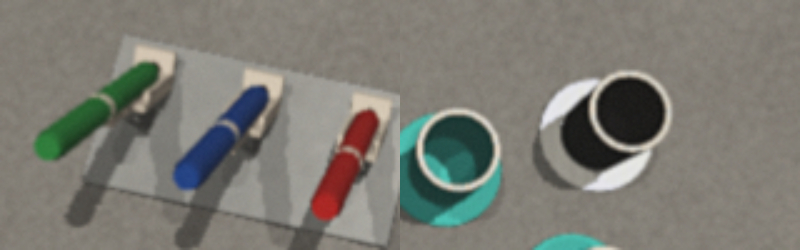

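The crop shows the blue pen in the middle of the row, with green to its left and red to its right. The black cup with the white rim is next to a turquoise cup. The pen middle (0.473, 0.165, 0.1) leans 31°, which agrees with the description. The plan is to grasp with the tool pointing down about 50 mm above the middle, then tilt 30° over the cup. First move goes above the pen.

>>> arm_command(moves="0 0 0 0 0 -0.02 0.06;0 0 0 0 0 -0.02 0.06;0 0 0 0 0 -0.02 0.06;0 0 0 -0.0241 -0.0164 -0.001 0.06;0 0 0 -0.0241 -0.0164 -0.001 0.06;0 0 0 -0.0241 -0.0164 -0.001 0.06;0 0 0 -0.0241 -0.0164 -0.001 0.06;0 0 0 -0.0241 -0.0164 -0.001 0.06;0 0 0 -0.0241 -0.0164 -0.001 0.06;0 0 0 -0.0241 -0.0164 -0.001 0.06;0 0 0 -0.0241 -0.0164 -0.001 0.06;0 0 0 -0.0241 -0.0164 -0.001 0.06;0 0 0 -0.0241 -0.0164 -0.001 0.06;0 0 0 -0.0241 -0.0164 -0.001 0.06;0 0 0 -0.0241 -0.0164 -0.001 0.06;0 0 0 -0.0241 -0.0164 -0.001 0.06;0 0 0 -0.0241 -0.0164 -0.001 0.06;0 0 0 -0.0241 -0.0164 -0.001 0.06;0 0 0 -0.0241 -0.0164 -0.001 0.06;0 0 -2.6 0 0 0 0.06")

```text
time: 1.77
position: [0.4522, 0.168, 0.2816]
eef_rot: [0.0, 0.117, 0.993, -0.001]
ft_force: [-0.0, -0.6, -0.2]
opening: 0.0596
gripper_force: 0.0
```

```bash
python3 - <<'E'
from h import *
from scipy.spatial.transform import Rotation as Ro
s=env.sense(); print(s["time"],s["position"],s["opening"],s["q"])
R=Ro.from_quat(np.roll(s["eef_rot"],-1)).as_matrix(); print(R.round(3).tolist())
print("to grasp, tool axes",R.T@(np.array([.4485,.171,.149])-s["position"]))
# cup rim, robust circle on the rim height plane
for n,g in(("side",(.4861,-.1588)),("top",(.481,-.160))):
    h=cv2.cvtColor(cv2.imread(f"pics/{n}0.png"),cv2.COLOR_BGR2HSV)
    uv=np.argwhere((h[...,2]>110)&(h[...,1]<80))[:,::-1]; w=onplane(n,uv,.1)[:,:2]; x=np.array(g)
    for i in range(20):
        q=w[abs(np.hypot(*(w-x).T)-.027)<(.006 if i<8 else .004)]
        t=np.linalg.lstsq(np.c_[2*q,np.ones(len(q))],(q**2).sum(1),rcond=None)[0]; x=t[:2]
    print(n,x,np.sqrt(t[2]+x@x),len(q))
E
```

```text
1.7667 [0.45218926 0.16800497 0.28156438] 0.05962818406310002 [ 0.12567313  0.09297724  1.55502795 -0.00211137  1.49338217 -1.21042924]
[[-0.973, 0.232, 0.0], [0.232, 0.973, -0.002], [-0.001, -0.002, -1.0]]
to grasp, tool axes [0.00440811 0.00230723 0.13255618]
side [ 0.48476904 -0.15972088] 0.027464922792541625 235
top [ 0.48313804 -0.16112229] 0.02758770477355641 356
```

>>> arm_command(moves="0 0 0 0.0044 0.0023 0.012 0.06;0 0 0 0 0 0.02 0.06;0 0 0 0 0 0.02 0.06;0 0 0 0 0 0.02 0.06;0 0 0 0 0 0.02 0.06;0 0 0 0 0 0.02 0.06;0 0 0 0 0 0.02 0.06;0 0 0 0 0 0 0.06;0 0 0 0 0 0 0.06")

```text
time: 2.52
position: [0.4446, 0.1748, 0.1494]
eef_rot: [-0.002, 0.115, 0.993, -0.0]
ft_force: [0.9, 0.4, 1.0]
opening: 0.0601
gripper_force: 0.0
```

```bash
python3 - <<'E'
from h import *
for n in("side","top"):
    p,_=get_image(n); cv2.imwrite(f"pics/{n}1.png",p)
a=cv2.imread("pics/side1.png")[60:260,160:360];b=cv2.imread("pics/top1.png")[110:310,90:290]
cv2.imwrite("pics/c2.png",cv2.resize(np.hstack([a,b]),None,fx=2,fy=2)); print(env.sense()["position"])
E
```

```text
[0.44628584 0.17511763 0.15119754]
```

View pics/c2.png

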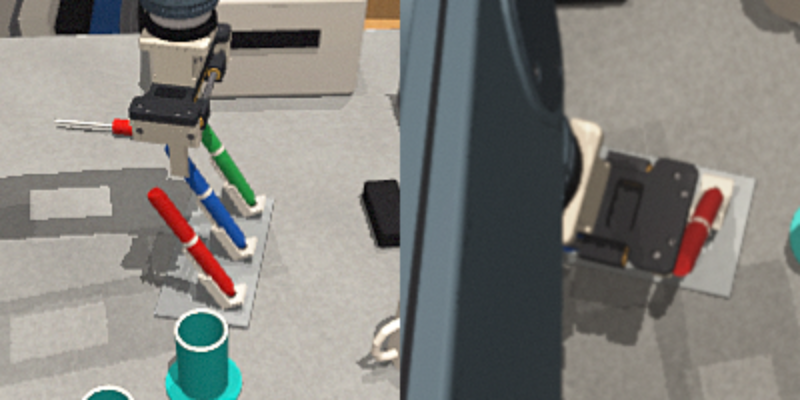

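The fingers straddle the blue pen near its top (side crop (175,150)), and red and green are clear. I'll nudge 3.5 mm to centre, then close.

>>> arm_command(moves="0 0 0 -0.002 -0.0035 0.001 0.06;0 0 0 0 0 0 0.06;0 0 0 0 0 0 0.015;0 0 0 0 0 0 0.01;0 0 0 0 0 0 0.01;0 0 0 0 0 0 0.01;0 0 0 0 0 0 0.01;0 0 0 0 0 0 0.01;0 0 0 0 0 0 0.01;0 0 0 0 0 0 0.01")

```text
time: 3.45
position: [0.4467, 0.1711, 0.1492]
eef_rot: [0.0, 0.115, 0.993, -0.0]
ft_force: [1.0, -0.5, 0.6]
opening: 0.0122
gripper_force: 3.7
```

Opening 12 mm is less than the 20 mm pen, so I'll look before lifting.

```bash
python3 - <<'E'
from h import *
p,_=get_image("side"); cv2.imwrite("pics/side2.png",p)
s=env.sense(); print(s["position"],s["opening"],s["gripper_force"],s["ft_force"])
cv2.imwrite("pics/c3.png",cv2.resize(p[80:230,180:330],None,fx=4,fy=4,interpolation=cv2.INTER_CUBIC))
E
```

```text
[0.44676376 0.1711093  0.14916488] 0.011192412516258247 0.446341368224239 [ 0.84989208 -0.24550948 -0.18300156]
```

View pics/c3.png

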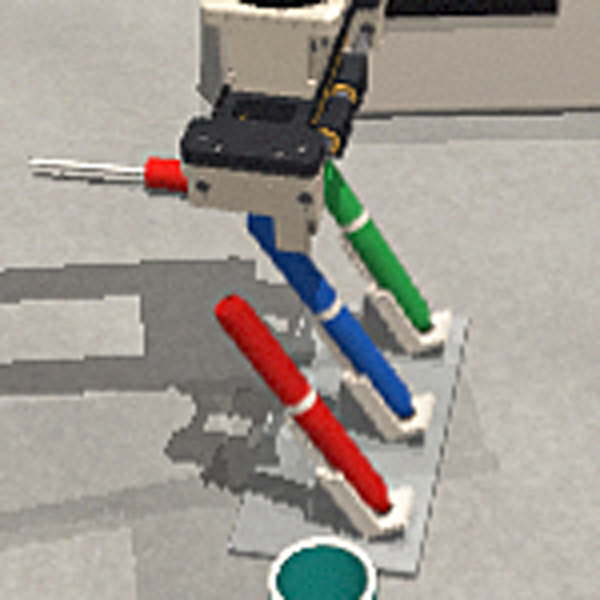

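The fingers closed without holding the pen: force is about 0, and the blue pen still lies in its cradle, with its top (262,220) visible left of the finger. I'll compare the pen and the fingertip in 3D with depth.

```bash
python3 - <<'E'
from h import *
def world(n,d,uv):
    o,r=rays(n,uv); uv=np.int64(uv); z=d[uv[:,1],uv[:,0]]; k=z>0; return (o+r*z[:,None])[k]
K=np.ones((5,5))
for n,f,near in(("side","0",(263,158)),("top","0",(190,213))):
    p=cv2.imread(f"pics/{n}{f}.png"); b=blob(cv2.morphologyEx(bluemask(p).astype(np.uint8),cv2.MORPH_CLOSE,K),near)
    w=world(n,np.load(f"{n}0.npy"),b); w=w[(w[:,2]>.01)&(w[:,2]<.2)]
    # at each height, the surface points
    for z in(.06,.1,.14,.165): 
        q=w[abs(w[:,2]-z)<.008]; print(n,z,len(q),np.median(q,0).round(4))
p,d=get_image("side")
b0=blob(bluemask(cv2.imread("pics/side0.png")),(263,158)); b2=blob(bluemask(p),(272,170))
for b in(b0,b2):
    print("cols by row",[(r,b[b[:,1]==r,0].min(),b[b[:,1]==r,0].max()) for r in(136,140,160,165,170,175,180) if (b[:,1]==r).any()])
uv=np.argwhere(np.ones(d.shape))[:,::-1]; uv=uv[(uv[:,0]>235)&(uv[:,0]<262)&(uv[:,1]>118)&(uv[:,1]<146)]
w=world("side",d,uv); k=(abs(w[:,0]-.447)<.03)&(abs(w[:,1]-.171)<.06)&(w[:,2]>.1); w=w[k]
print("tool pts",len(w),np.percentile(w,[2,50,98],axis=0).round(4).tolist())
for z in(.12,.13,.14,.15,.16,.17,.18):
    q=w[abs(w[:,2]-z)<.005]
    if len(q): print(z,len(q),q.min(0).round(3),q.max(0).round(3))
E
```

```text
side 0.06 30 [0.4996 0.1562 0.0594]
side 0.1 47 [0.4749 0.1609 0.1005]
side 0.14 53 [0.4517 0.1664 0.1403]
side 0.165 56 [0.4382 0.1697 0.1647]
top 0.06 37 [0.4974 0.1586 0.0596]
top 0.1 37 [0.4747 0.163  0.1014]
top 0.14 53 [0.4522 0.1685 0.1387]
top 0.165 61 [0.4385 0.1716 0.1653]
cols by row [(160, np.float64(261.0), np.float64(269.0)), (165, np.float64(264.0), np.float64(273.0)), (170, np.float64(268.0), np.float64(276.0)), (175, np.float64(273.0), np.float64(279.0)), (180, np.float64(277.0), np.float64(281.0))]
cols by row [(160, np.float64(262.0), np.float64(269.0)), (165, np.float64(264.0), np.float64(273.0)), (170, np.float64(268.0), np.float64(276.0)), (175, np.float64(273.0), np.float64(280.0)), (180, np.float64(277.0), np.float64(282.0))]
tool pts 170 [[0.4197, 0.1474, 0.1494], [0.4394, 0.1638, 0.1737], [0.4575, 0.1767, 0.194]]
0.15 19 [0.43  0.161 0.145] [0.454 0.172 0.155]
0.16 24 [0.424 0.157 0.155] [0.455 0.169 0.165]
0.17 52 [0.417 0.15  0.165] [0.46  0.179 0.175]
0.18 44 [0.42  0.148 0.175] [0.455 0.181 0.184]
```

```bash
python3 - <<'E'
from h import *
print("nose",env.nose_length, [a for a in dir(env) if not a.startswith("_")])
p,d=get_image("side"); s=env.sense(); print(s["position"],s["opening"])
for v in range(124,152,3):
    uv=np.array([[u,v] for u in range(246,262,2)]); o,r=rays("side",uv); w=o+r*d[v,uv[:,0]][:,None]
    print(v,[(int(u),*x.round(3)) for u,x in zip(uv[:,0],w)][1:7:1] and [tuple(map(float,x.round(3))) for x in w[1:7]])
c=camera_model("side");T=np.linalg.inv(c["T"]);
for z in(0,.025):
    q=np.array([*s["position"][:2],s["position"][2]-z]); print(z,cv2.projectPoints(q.reshape(1,1,3),cv2.Rodrigues(T[:3,:3])[0],T[:3,3],np.array(c["K"]),np.array(c["dist_coeffs"]))[0].ravel())
E
```

```text
nose 0.025 ['MotionError', 'hand_in', 'nose_length', 'sense']
[0.44677225 0.17112025 0.14916403] 0.010361326681440164
124 [(0.44, 0.078, 0.276), (0.444, 0.077, 0.277), (0.448, 0.075, 0.278), (0.452, 0.075, 0.278), (0.456, 0.073, 0.28), (0.46, 0.072, 0.28)]
127 [(0.439, 0.086, 0.263), (0.443, 0.083, 0.265), (0.447, 0.083, 0.265), (0.452, 0.076, 0.27), (0.456, 0.075, 0.271), (0.46, 0.073, 0.272)]
130 [(0.439, 0.083, 0.258), (0.443, 0.083, 0.258), (0.447, 0.083, 0.257), (0.451, 0.083, 0.258), (0.455, 0.08, 0.259), (0.459, 0.08, 0.259)]
133 [(0.438, 0.086, 0.248), (0.443, 0.084, 0.25), (0.447, 0.083, 0.25), (0.451, 0.084, 0.249), (0.455, 0.085, 0.248), (0.459, 0.082, 0.251)]
136 [(0.434, 0.168, 0.176), (0.439, 0.153, 0.188), (0.444, 0.152, 0.188), (0.449, 0.148, 0.191), (0.453, 0.151, 0.189), (0.457, 0.176, 0.169)]
139 [(0.434, 0.167, 0.168), (0.439, 0.155, 0.177), (0.444, 0.15, 0.181), (0.448, 0.149, 0.182), (0.453, 0.149, 0.182), (0.454, 0.376, 0.001)]
142 [(0.433, 0.166, 0.16), (0.438, 0.159, 0.165), (0.443, 0.153, 0.17), (0.448, 0.151, 0.172), (0.453, 0.15, 0.172), (0.454, 0.364, -0.001)]
145 [(0.433, 0.165, 0.151), (0.438, 0.166, 0.151), (0.442, 0.163, 0.152), (0.447, 0.166, 0.15), (0.452, 0.17, 0.147), (0.454, 0.35, -0.002)]
148 [(0.424, 0.335, 0.001), (0.437, 0.164, 0.143), (0.442, 0.162, 0.145), (0.447, 0.163, 0.143), (0.452, 0.165, 0.142), (0.456, 0.167, 0.139)]
151 [(0.424, 0.323, -0.001), (0.43, 0.32, 0.001), (0.442, 0.165, 0.133), (0.446, 0.164, 0.133), (0.451, 0.164, 0.133), (0.456, 0.166, 0.131)]
0 [253.85880852 143.93827392]
0.025 [254.27992862 151.90338972]
```

The fingertips actually sit near z = 0.168 by side depth (finger x 0.434–0.456, outer face y 0.149), and the body bottom is near 0.25. The reported pose implies 0.124 and 0.208, so the real tool is about 43 mm higher than reported, while x and y agree. The pen has not moved. I'll reopen, go down about 40 mm and check by vision.

>>> arm_command(moves="0 0 0 0 0 0 0.06;0 0 0 0 0 0 0.06;0 0 0 0 0 0 0.06;0 0 0 0 0 0 0.06;0 0 0 0 0 0 0.06;0 0 0 0 0 0 0.06;0 0 0 0 0 0 0.06;0 0 0 0 0 0.008 0.06;0 0 0 0 0 0.008 0.06;0 0 0 0 0 0.008 0.06;0 0 0 0 0 0.008 0.06;0 0 0 0 0 0.008 0.06;0 0 0 0 0 0 0.06;0 0 0 0 0 0 0.06")

```text
time: 4.77
position: [0.4462, 0.171, 0.1084]
eef_rot: [-0.001, 0.115, 0.993, -0.0]
ft_force: [0.4, -0.0, 0.8]
opening: 0.0598
gripper_force: 0.0
```

```bash
cat >> h.py <<'E'
def cloud(n,d):
    uv=np.argwhere(np.ones(d.shape))[:,::-1]; o,r=rays(n,uv); return (o+r*d.reshape(-1,1)).reshape(*d.shape,3)
E
python3 - <<'E'
from h import *
p,d=get_image("side"); s=env.sense(); print(s["position"],s["opening"],s["ft_force"])
w=cloud("side",d); x0,y0,_=s["position"]
k=(abs(w[...,0]-x0)<.006)&(w[...,1]>y0-.058)&(w[...,1]<y0-.025)&(w[...,2]>.08)&(w[...,2]<.24)
v,u=np.nonzero(k); q=w[k]; i=np.argsort(q[:,2])
print([(u[j],v[j],*q[j].round(3)) for j in i[:40:3]])
cv2.imwrite("pics/c4.png",cv2.resize(p[80:230,180:330],None,fx=4,fy=4,interpolation=cv2.INTER_CUBIC))
E
```

```text
[0.44663665 0.17109794 0.10891167] 0.0600992163307224 [ 0.70626002  0.12298275 -0.12988401]
[(np.int64(255), np.int64(162), np.float64(0.448), np.float64(0.132), np.float64(0.126)), (np.int64(255), np.int64(160), np.float64(0.449), np.float64(0.133), np.float64(0.131)), (np.int64(254), np.int64(161), np.float64(0.446), np.float64(0.127), np.float64(0.133)), (np.int64(255), np.int64(158), np.float64(0.449), np.float64(0.134), np.float64(0.136)), (np.int64(253), np.int64(160), np.float64(0.444), np.float64(0.125), np.float64(0.138)), (np.int64(252), np.int64(160), np.float64(0.442), np.float64(0.124), np.float64(0.14)), (np.int64(253), np.int64(159), np.float64(0.444), np.float64(0.126), np.float64(0.141)), (np.int64(253), np.int64(158), np.float64(0.444), np.float64(0.125), np.float64(0.145)), (np.int64(254), np.int64(157), np.float64(0.447), np.float64(0.126), np.float64(0.147)), (np.int64(252), np.int64(156), np.float64(0.442), np.float64(0.126), np.float64(0.15)), (np.int64(254), np.int64(156), np.float64(0.447), np.float64(0.125), np.float64(0.151)), (np.int64(252), np.int64(155), np.float64(0.442), np.float64(0.126), np.float64(0.154)), (np.int64(255), np.int64(151), np.float64(0.45), np.float64(0.137), np.float64(0.155)), (np.int64(254), np.int64(153), np.float64(0.447), np.float64(0.126), np.float64(0.16))]
```

View pics/c4.png

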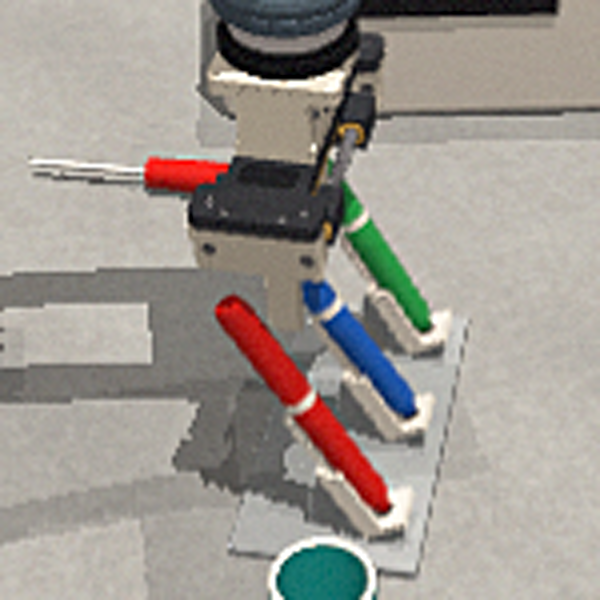

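The fingers now straddle the blue pen, with the near finger at crop (288,320). Tip z is about 0.13 against a pen axis of 0.146. I'll go 4 mm lower and close.

>>> arm_command(moves="0 0 0 0 0 0.004 0.06;0 0 0 0 0 0 0.06;0 0 0 0 0 0 0.01;0 0 0 0 0 0 0.01;0 0 0 0 0 0 0.01;0 0 0 0 0 0 0.01;0 0 0 0 0 0 0.01;0 0 0 0 0 0 0.01;0 0 0 0 0 0 0.01;0 0 0 0 0 0 0.01;0 0 0 0 0 0 0.01")

```text
time: 5.73
position: [0.4469, 0.1715, 0.1052]
eef_rot: [0.0, 0.115, 0.993, 0.0]
ft_force: [1.2, 1.7, 0.2]
opening: 0.0195
gripper_force: 29.9
```

>>> arm_command(moves="0 0 0 0 0 -0.02 0.01;0 0 0 0 0 -0.02 0.01;0 0 0 0 0 -0.02 0.01;0 0 0 0 0 -0.02 0.01;0 0 0 0 0 -0.02 0.01;0 0 0 0 0 -0.02 0.01;0 0 0 0 0 -0.02 0.01;0 0 0 0 0 -0.02 0.01;0 0 0 -0.0094 -0.0262 0 0.01;0 0 0 -0.0094 -0.0262 0 0.01;0 0 0 -0.0094 -0.0262 0 0.01;0 0 0 -0.0094 -0.0262 0 0.01;0 0 0 -0.0094 -0.0262 0 0.01;0 0 0 -0.0094 -0.0262 0 0.01;0 0 0 -0.0094 -0.0262 0 0.01;0 0 0 -0.0094 -0.0262 0 0.01;0 0 0 -0.0094 -0.0262 0 0.01;0 0 0 -0.0094 -0.0262 0 0.01;0 0 0 -0.0094 -0.0262 0 0.01;0 0 0 -0.0094 -0.0262 0 0.01")

```text
time: 7.4
position: [0.4842, -0.1622, 0.265]
eef_rot: [-0.0, 0.115, 0.993, -0.0]
ft_force: [0.3, 0.4, -0.3]
opening: 0.0196
gripper_force: 29.9
```

>>> arm_command(moves="0 0 0 0 0 0 0.01;0 6.1 0 0 0 0 0.01;0 6.1 0 0 0 0 0.01;0 6.1 0 0 0 0 0.01;0 6.1 0 0 0 0 0.01;0 6.1 0 0 0 0 0.01;0 0 0 0 0 0 0.01;0 0 0 0 0 0 0.01;0 0 0 0 0 0 0.01")

```text
time: 8.15
position: [0.4846, -0.1605, 0.2653]
eef_rot: [-0.26, 0.111, 0.959, 0.03]
ft_force: [0.9, -0.6, -0.9]
opening: 0.0195
gripper_force: 29.9
```

```bash
python3 - <<'E'
from h import *
from scipy.spatial.transform import Rotation as Ro
P={}
for n in("side","top"):
    P[n],d=get_image(n); np.save(n+"3.npy",d); cv2.imwrite(f"pics/{n}3.png",P[n])
s=env.sense(); print(s["position"],s["opening"],s["gripper_force"],s["q"]); print(Ro.from_quat(np.roll(s["eef_rot"],-1)).as_matrix().round(3).tolist())
cv2.imwrite("pics/c5.png",np.hstack([P["side"][60:360,130:530],P["top"][60:360,160:560]]))
E
```

```text
[ 0.48433163 -0.16050834  0.26719923] 0.01946020685101746 29.854502147063613 [-0.45400022  0.53112202  1.10411015 -0.12508767  2.01977824 -1.81887055]
[[-0.841, 0.228, -0.49], [0.198, 0.974, 0.114], [0.503, -0.001, -0.864]]
```

View pics/c5.png

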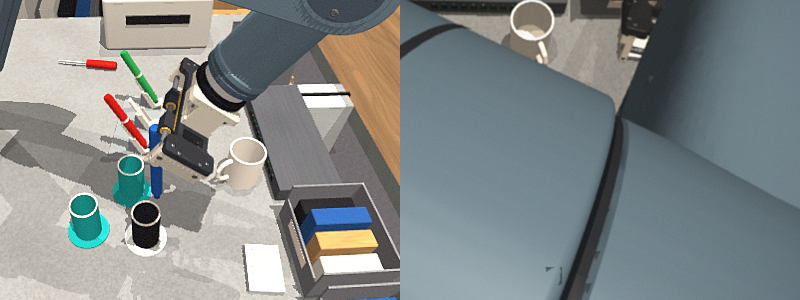

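The pen is held nearly upright: side crop shows its top at (155,135) and nib at (157,195). Red and green are still in the stand, and the arm blocks the top camera. I'll measure the pen axis from side depth.

```bash
cat >> h.py <<'E'
def pen(p,d,c,size=60):
    w=cloud("side",d); m=bluemask(p)&(d>0); u0,v0=c
    M=np.zeros_like(m); M[max(0,v0-size):v0+size,max(0,u0-25):u0+25]=1; m&=M
    q=w[m]; q=q[(abs(q-np.median(q,0))<.12).all(1)]
    for _ in range(3):
        mu=q.mean(0); a=np.linalg.svd(q-mu,full_matrices=False)[2][0]; a*=np.sign(a[2])
        r=q-mu; e=np.linalg.norm(r-np.outer(r@a,a),axis=1); q=q[e<.012]
    o=np.array(camera_model("side")["T"])[:3,3]; v=mu-o; v-=v@a*a; v/=np.linalg.norm(v)
    t=(q-mu)@a; mu=mu+.0079*v
    return mu,a,mu+a*t.min(),mu+a*t.max(),len(q)
E
python3 - <<'E'
from h import *
p=cv2.imread("pics/side3.png"); d=np.load("side3.npy")
for x in pen(p,d,(286,225)): print(np.round(x,4))
print("check on the start picture:",[np.round(x,4) for x in pen(cv2.imread("pics/side0.png"),np.load("side0.npy"),(263,158))])
E
```

```text
[ 0.4998 -0.1635  0.2624]
[-0.0534  0.0173  0.9984]
[ 0.505  -0.1652  0.1645]
[ 0.4955 -0.1621  0.342 ]
525
check on the start picture: [array([0.4632, 0.1715, 0.1141]), array([-0.4972,  0.1099,  0.8606]), array([0.513 , 0.1605, 0.0278]), array([0.4254, 0.1798, 0.1794]), np.int64(412)]
```

>>> arm_command(moves="0 3 0 0 0 0 0.01;0 0 0 0.0135 0.0013 0.009 0.01;0 0 0 -0.0083 0 0.0125 0.01;0 0 0 -0.0083 0 0.0125 0.01;0 0 0 0 0 0 0.01;0 0 0 0 0 0 0.01;0 0 0 0 0 0 0.01")

```text
time: 8.83
position: [0.4692, -0.1559, 0.2372]
eef_rot: [-0.285, 0.11, 0.952, 0.033]
ft_force: [-0.4, -0.0, -0.6]
opening: 0.0196
gripper_force: 29.9
```

```bash
python3 - <<'E'
from h import *
from scipy.spatial.transform import Rotation as Ro
p,d=get_image("side"); cv2.imwrite("pics/side4.png",p); s=env.sense(); print(s["position"],s["ft_force"],s["opening"])
R=Ro.from_quat(np.roll(s["eef_rot"],-1)).as_matrix(); print(R.round(3).tolist())
mu,a,lo,hi,k=pen(p,d,(280,235)); print(mu.round(4),a.round(3),lo.round(4),hi.round(4),k)
nib=hi-.18*a; print("nib",nib, "tool shift to cup axis",R.T@np.array([.484-nib[0],-.1604-nib[1],0]),"down 0.01",R.T@[0,0,-.01])
# image-plane check: ray through the mean image line of the blue at the plane x-z of the cup
b=blob(bluemask(p)&(np.abs(cloud("side",d)-mu).max(2)<.12),(276,255)); print(b.mean(0))
print("ray y=-.1604 at pen low part:",[float(x) for x in (lambda o,r:(o+r*((-.1604-o[1])/r[0,1]))[0])(*rays("side",[b.mean(0)]))])
cv2.imwrite("pics/c6.png",cv2.resize(p[180:330,200:350],None,fx=4,fy=4,interpolation=cv2.INTER_CUBIC))
E
```

```text
[ 0.46945937 -0.15594085  0.23703516] [-0.02717713 -0.73651072 -0.39660116] 0.019474710531932664
[[-0.814, 0.229, -0.535], [0.191, 0.974, 0.125], [0.549, -0.001, -0.836]]
[ 0.4844 -0.1589  0.2348] [-0.     0.009  1.   ] [ 0.4844 -0.1598  0.1349] [ 0.4844 -0.1582  0.3127] 453
nib [ 0.4844292  -0.15981137  0.1327212 ] tool shift to cup axis [ 0.0002365  -0.00067114  0.00015598] down 0.01 [-5.48974021e-03  8.06862870e-06  8.35839024e-03]
[275.28787879 248.92424242]
ray y=-.1604 at pen low part: [0.48445719364167283, -0.1604, 0.17967369701637093]
```

View pics/c6.png

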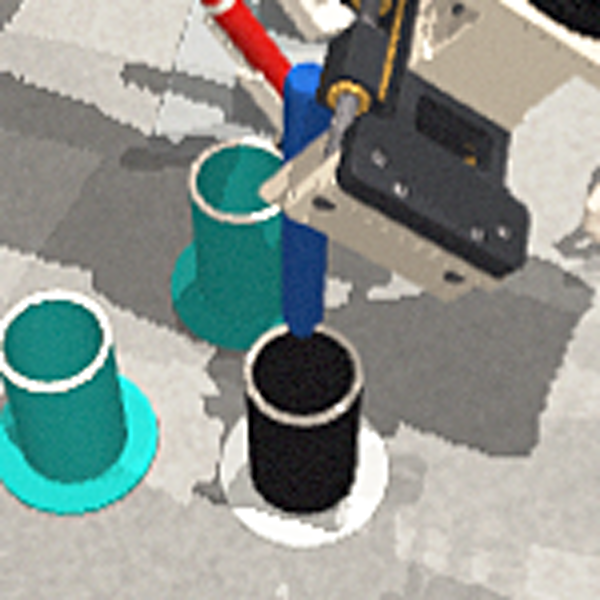

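The pen is vertical and directly above the black cup's mouth (nib at crop (303,330), mouth at (303,370)). The measured nib (0.484, -0.160, 0.133) matches the cup axis. Lowering 0.12 m.

>>> arm_command(moves="0 0 0 -0.0055 0 0.0084 0.01;0 0 0 -0.0055 0 0.0084 0.01;0 0 0 -0.0055 0 0.0084 0.01;0 0 0 -0.0055 0 0.0084 0.01;0 0 0 -0.0055 0 0.0084 0.01;0 0 0 -0.0055 0 0.0084 0.01;0 0 0 -0.0055 0 0.0084 0.01;0 0 0 -0.0055 0 0.0084 0.01;0 0 0 -0.0055 0 0.0084 0.01;0 0 0 -0.0055 0 0.0084 0.01;0 0 0 -0.0055 0 0.0084 0.01;0 0 0 -0.0055 0 0.0084 0.01;0 0 0 0 0 0 0.01;0 0 0 0 0 0 0.01")

```text
time: 10.05
position: [0.4684, -0.1555, 0.1141]
eef_rot: [-0.287, 0.11, 0.951, 0.033]
ft_force: [0.2, -0.6, -0.0]
opening: 0.0194
gripper_force: 30.0
```

```bash
python3 - <<'E'
from h import *
p,d=get_image("side"); s=env.sense(); print(s["position"],s["ft_force"],s["opening"])
mu,a,lo,hi,k=pen(p,d,(278,235)); print(mu.round(4),a.round(3),lo.round(4),hi.round(4),k)
cv2.imwrite("pics/c7.png",cv2.resize(p[180:330,200:350],None,fx=4,fy=4,interpolation=cv2.INTER_CUBIC))
E
```

```text
[ 0.46876311 -0.15568855  0.11460235] [-0.33497518 -0.25817175 -0.15049233] 0.019476779057754287
[ 0.4835 -0.1572  0.1706] [0.071 0.039 0.997] [ 0.4765 -0.161   0.0716] [ 0.4849 -0.1564  0.1901] 143
```

View pics/c7.png

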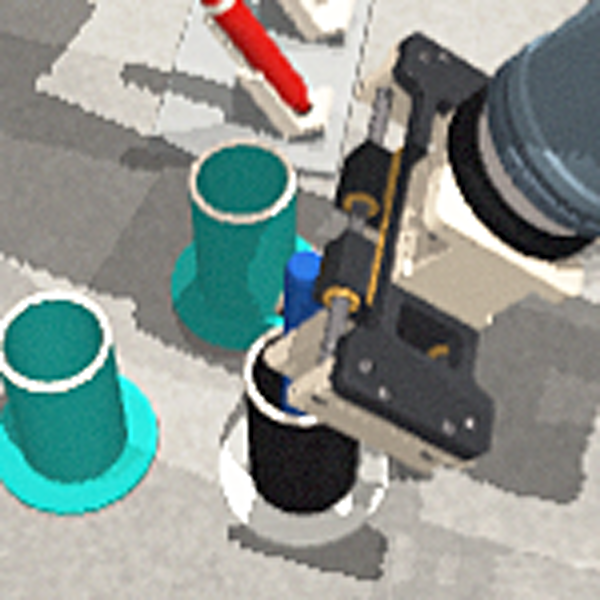

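The pen stands in the black cup (crop (305,290) down into the mouth), with its top at z ≈ 0.19 and no contact force. I'll release, then retreat along the tool axis.

>>> arm_command(moves="0 0 0 0 0 0 0.03;0 0 0 0 0 0 0.05;0 0 0 0 0 0 0.05;0 0 0 0 0 0 0.05;0 0 0 0 0 0 0.05;0 0 0 0 0 0 0.05;0 0 0 0 0 0 0.05;0 0 0 0 0 0 0.05;0 0 0 0 0 -0.01 0.05;0 0 0 0 0 -0.01 0.05;0 0 0 0 0 -0.015 0.05;0 0 0 0 0 -0.02 0.05;0 0 0 0 0 -0.02 0.05;0 0 0 0 0 -0.02 0.05;0 0 0 0 0 -0.02 0.05;0 0 0 0 0 -0.02 0.05;0 0 0 0 0 -0.02 0.05;0 0 0 0 0 0 0.05;0 0 0 0 0 0 0.05;0 0 0 0 0 0 0.05")

```text
time: 11.77
position: [0.5516, -0.175, 0.2431]
eef_rot: [-0.287, 0.11, 0.951, 0.033]
ft_force: [-1.4, 0.1, -0.3]
opening: 0.0501
gripper_force: 0.0
```

```bash
python3 - <<'E'
from h import *
p,d=get_image("side"); s=env.sense(); print(s["time"],s["position"],s["ft_force"],s["opening"])
mu,a,lo,hi,k=pen(p,d,(278,255)); print(mu.round(4),a.round(3),lo.round(4),hi.round(4),k)
cv2.imwrite("pics/c8.png",cv2.resize(p[60:340,180:430],None,fx=2,fy=2,interpolation=cv2.INTER_CUBIC))
E
```

```text
11.8167 [ 0.55131405 -0.17490776  0.24292421] [ 0.6273512  -0.32008775 -0.87649158] 0.04988242187280327
[ 0.4822 -0.1601  0.1442] [-0.01   0.019  1.   ] [ 0.4829 -0.1615  0.072 ] [ 0.4817 -0.1593  0.1881] 352
```

View pics/c8.png

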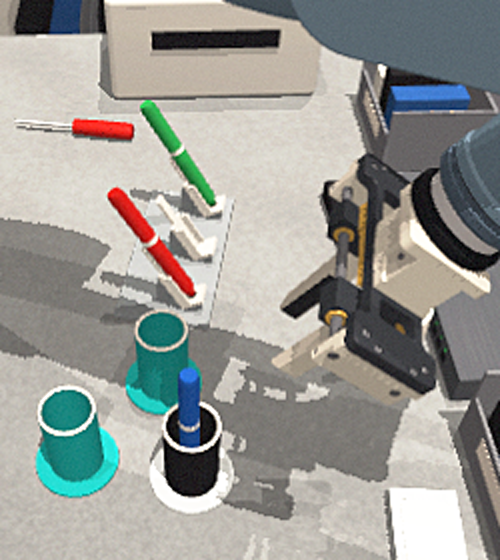

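The blue pen stands upright in the black cup at (190,410), with its top at z 0.188. Red and green are still in the stand, and the gripper is clear of everything.

```bash
python3 -c "
from rig import env
print(env.hand_in())"
```

```text
the job is handed in; nothing more can be done
None
```

The blue pen stands upright, nib down and released, in the round black cup; the red and green pens were left in the stand, and the job was handed in at about 12 s (no verdict was returned).

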